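# Pin the tilting armature stand

## Robot

A 6-joint arm with a two-finger parallel gripper is mounted at the origin on the work surface. World frame = base frame: x ahead of the robot, y to its left, z up, the work surface at z = 0. Lengths are in m, angles in rad, forces in N, time in s.
With the tool pointing down it reaches from about 0.35 to 0.975 m from the base axis. Payload 4.9 kg.
Tool frame: the origin (TCP) lies on the centre line of the jaws, within the pads' length; the fingertips stand 8 mm ahead of it and the grasp point (between the pads) lies 11 mm behind it (bot.tcp_to_tips is the distance from the TCP to the fingertips, in m); z points along the fingers, y is the line along which they close (so a half turn about z gives the same grasp; the last joint's range is limited). The gripper opens to 85 mm and grips with 20 to 120 N. Pads are 22 mm wide; open, the fingers measure 114 mm over their backs; the gripper's body (76 mm by 85 mm) begins 54 mm behind the grasp point. The pads swing forward as they close: fully open they stand 13 mm farther back than shut.
Start: joints at [1.074, 0.053, 1.613, -0, 1.476, -0.119], TCP at [0.231, 0.581, 0.239] pointing down, gripper open.
Joint ranges: [-3.01, 3.01], [-1.01, 2.22], [0.06, 2.58], [-1.02, 4.17], [0.09, 2.62], [-3.14, 3.14]. Speed limits (rad/s): [2.57, 2.57, 3.14, 3.14, 3.14, 3.14].

## Interface

Orientations are given as a unit quaternion [w, x, y, z].
In Python, from plant import bot gives the robot as it stands. The module is installed in compiled form; this text tells all that it offers.
- The arm moves only by the shell command python3 -m creep 'ROWS' [OPENING]. ROWS is rows parted by semicolons, their numbers by spaces, 1 to 20 of them, each of 4 numbers: dx, dy, dz in m, then a turn about the tool's z in rad; each row shifts and turns the commanded pose from where the row before left it, along the tool's axes as they then stand; what a row does not reach is not made up. A row lasts 1/12 s, in which the tool goes at most 0.0417 m and 0.125 rad, less where a joint would pass 70% of its speed; a pose out of reach is approached as far as the arm can. OPENING is the finger opening in m, set as the command begins (- or left out keeps the last). The fingers move at their own pace and stop on an object; the grip force is fixed at half the most. Time passes only in rows, so rows that do not move let the fingers close. It prints the time, the measured TCP pose, the force, the opening and the grip force at its end.
- bot.get_obs(): the state, without advancing time (a new reading comes with each control period).
- bot.capture(name): name is "side" or "top" or "wrist"; returns (picture, depth): 384x512x3 uint8, red, green, blue; 384x512 float32, m along the optical axis (not along the pixel's ray), 0 where there is no reading.
- bot.camera_info(name): a dict with "intrinsics" (3x3 intrinsics, pixels), "pose" (4x4, takes a point from camera to world coordinates). Camera axes: x right, y down, z forward; pixel columns grow to the right and rows downward; lengths in m; the calibration is good to about 2 mm. A picture is of the moment at which its call begins: read the wrist's pose just before it. camera_info takes no time and is no camera call; for the wrist camera it gives the pose at the moment of the call.
- bot.close_job(): hands the job in; it is judged then, once.
Trained networks look in the newest picture that a camera, given by its name, has taken for a name from the list of things; names that differ only in an ending like _2 or _b are one class to them, and where a whole thing is asked for, a point or a joint stands for the part that bears it (a point fixed in the world has none). Each returns a list of dicts, best first, with "score" (0 to 1); they miss things now and then, are a little off and sometimes report something else, mostly with a low value. They report only what shows in the picture. A call takes as long as a camera call.
- bot.cut_out(camera, label): "region" (384x512 bool, what is visible of it) and "bbox" ([centre column, centre row, width, height] in pixels, round what is visible of it).
- bot.landmark_of(camera, label): "centre" ([row, column] in pixels: a listed point, or the origin of a listed thing).
The state is a dict: "clock": time; "joint_pos": joint angles; "qvel": joint speeds; "joint_torque": joint torques, N m; "position": TCP position; "tcp_rot": TCP orientation; "force": force on the tool from outside, world axes, zero at the start; "ft_torque": the same for the moment, N m; "grip_width": finger opening in m; "finger_force": force on a finger pad.
Only numpy, scipy, OpenCV 4.12 (cv2) and the standard library are available. Lean on these libraries where they do the work, as an engineer would, in place of code of your own. Each camera call takes 0.05 s, during which the arm holds its last target. There are 200 camera calls.

## Task

Lock the tilting armature stand with its long steel locking pin: take the pin from the wooden rack and gently stand it in the guide hole on top of the housing, swing the lever slowly towards the robot's side until you feel it caught by the pin that has dropped into the shaft's hidden cross-hole, ease the lever back to the middle of its play, then press the pin down until its collar sits on the housing. Do not force the pin, stop as soon as the lever is caught, and leave the other things on the table and in the rack where they are.

Things in the scene. Friction and masses are not known exactly. Their poses are not given: they have to be found in the camera images.
- stand: Tilting armature stand, fixed to the table: grey steel housing (72 mm in x, 70 mm in y, top 150 mm above the table) on a plywood board 200 x 220 x 20 mm. Origin on the table under the housing's middle. A shaft along y, stiff enough to stay where left, carries a lever outside the housing on the -y side and a wire figure (to y = 80 mm, up to 172 mm from the axis) on the +y side, which turn with it.
- shaft_axis (a point): Middle of the 50 mm thick shaft, hidden in the housing, 90 mm above the table, axes as the stand's. Its 15.6 mm cross-hole lines up with the guide hole when the lever has swung 0.3 to 1.0 rad to the stand's -x (robot's) side; how far cannot be seen. A caught pin leaves the lever 0.15 to 0.25 rad of play, lined up at its middle. Swinging takes 1 to 4 N. Dead stop 0.5 rad past the hole.
- guide (a point): Mouth of the upright guide hole in the middle of the housing's top face, 150 mm above the table; axes as the stand's, z up. The hole is 15.3 mm wide and 32 mm deep; the top of the shaft lies 35 mm below the mouth.
- lower_bore (a point): Mouth of the 17 mm bore in the housing under the shaft, 60 mm above the table, that takes the pin's foot last. On the way, a spring ball in the cross-hole stops the dropped pin 6 to 7 mm below the shaft's surface; a push of 5 to 20 N on the head takes it past, then it rubs all the way down. If it binds, let up for a moment so that it straightens, and press again.
- lever_grip (a point): Middle of the lever's round wooden grip, 18 mm thick, 62 mm long along the stand's y, 121 mm to the stand's -y side of its origin, 100 mm from the shaft axis. The steel lever arm meets the grip's inner end, 31 mm from here. At the start the lever leans from 0.45 rad to the -x side up to 0.95 rad to the +x side of upright. z points outwards along the lever, y along the grip.
- rack: Wooden rack 60 x 170 x 50 mm (x, y, z), fixed; origin under its centre. Three holes 18 mm wide and 38 mm deep in a row along its y, 55 mm apart, hold the pin and two other things, in any order.
- pin: The locking pin, steel: shank 14 mm thick and 105 mm long with a small chamfer at the foot, a collar 28 mm across and 4 mm thick, and a round head 26 mm across and 30 mm high; 139 mm in all, 0.14 to 0.21 kg. Told by its cylindrical head. Origin: centre of the foot, z along the pin to the head. It stands upright in the rack with its foot 12 mm above the table.
- pin_collar (a point): Centre of the underside of the pin's collar, 105 mm above its foot. Pin standing in the guide hole on the shaft: 70 mm above the mouth; caught in the cross-hole: about 63 mm; home: 0. Loads over 110 N between pin and stand (some 12 N at the lever's grip against the caught pin) spoil it.
- paper_cup: Takeaway paper cup with a white lid, 82 mm across, 120 mm high, origin under its centre; leave it where it is.
- spray_can: Spray can, 60 mm across, 170 mm high, origin under its centre; leave it.
- glass_jug: Corked clear glass bottle, 84 mm across, 170 mm high, origin under its centre; leave it.
- apple: Apple, 72 mm across, 58 mm high, origin under its centre; leave it.
- tool_pot: Green plastic pot, 84 mm across, 100 mm high, with wooden sticks standing out to 200 mm, origin under its centre; leave it.
- fired_torso: Small fired-clay torso, 92 mm across, 152 mm high, origin under its centre; leave it.
- short_pin: Bystander in the rack: steel pin with a ball head, too short for the job: shank 14 mm thick and 62 mm long, ball 32 mm across, 90 mm in all; origin at the foot. Leave it in the rack.
- modelling_stick: Bystander in the rack: plain wooden stick 14 mm thick, 160 mm long, tapering at the top; origin at the foot. Leave it in the rack.

How it is judged:
On the way, in this order (a step that is already met when the one before it is completed fails the run):
1. the pin stands in the guide hole, its foot at least 20 mm below the mouth, and is let go (horizontal distance between pin and guide below 0.006 m and angle between pin's own z axis and vertical below 0.12 rad and z of pin in the frame of guide below -0.02 m and contact force between the fingers and pin below 0.2 N), for 0.2 s.
2. the foot of the pin has dropped into the shaft's cross-hole (at least 38.5 mm below the mouth) (horizontal distance between pin and guide below 0.006 m and z of pin in the frame of guide below -0.0385 m), for 0.2 s.
At the end, for the whole second after the job is handed in: The pin is through the shaft and home: its collar within 3 mm of the housing's top face, within 4 mm of the guide hole's middle, upright within 0.08 rad, at rest and let go (z of pin_collar in the frame of guide below 0.003 m and horizontal distance between pin_collar and guide below 0.004 m and angle between pin's own z axis and vertical below 0.08 rad and linear speed of pin below 0.01 m/s); the robot touches nothing.
It fails at once if the pin is loaded with more than 110 N against the stand (lever forced against the pin, pin dropped in from a height or rammed) (contact force between pin and stand above 110 N).
It fails at once if one of the other things on the table or in the rack is moved by more than 30 mm (distance of any of paper_cup, spray_can, glass_jug, apple, tool_pot, fired_torso, short_pin, modelling_stick from where it was at the start of the episode above 0.03 m).
It also fails if it takes over 72 s, if anything falls off the work surface, if the arm or the gripper's body presses on something with over 40 N, if the wrist force passes 120 N, or if a joint passes its speed limit or range.

## Working session

There is one attempt and no reset: what is moved stays moved. The work goes in short steps, Python scripts to look and compute and a shell command to move; the robot and the scene stay as the last step left them, time stands still between calls to the robot, and variables do not carry over. Pictures are saved under pics/ and viewed, at most 10 in all, crops included, and the job is handed in when it is done.

```bash
mkdir -p pics
cat > h.py <<'E'
import numpy as np, cv2
from plant import bot
def world(cam,r,c,d,info=None):
    i=info or bot.camera_info(cam);K=np.array(i["intrinsics"]);P=np.array(i["pose"])
    p=np.array([(c-K[0,2])/K[0,0]*d,(r-K[1,2])/K[1,1]*d,d*np.ones_like(d) if hasattr(d,'shape') else d])
    return (P[:3,:3]@p.reshape(3,-1)+P[:3,3:]).T
def ray(cam,r,c,z):
    i=bot.camera_info(cam);P=np.array(i["pose"])
    q=world(cam,r,c,1.0)[0]; o=P[:3,3]; return o+(q-o)*(z-o[2])/(q[2]-o[2])
def cap(cam,name=None):
    im,d=bot.capture(cam)
    if name: cv2.imwrite(f"pics/{name}.png",im[:,:,::-1])
    return im,d
def cloud(cam,mask,d):
    r,c=np.nonzero(mask&(d>0)); return world(cam,r,c,d[r,c])
E
python3 - <<'E'
from h import *
np.set_printoptions(precision=4,suppress=True)
ims=[]
for cam in("top","side"):
    im,d=cap(cam,cam+"0"); np.save(cam+"_d.npy",d)
    print(cam,np.array(bot.camera_info(cam)["pose"]))
    for l in("stand","rack","pin","short_pin","modelling_stick","lever_grip"):
        for o in bot.cut_out(cam,l)[:1]:
            p=cloud(cam,o["region"],d)
            print(l,round(o["score"],2),np.array(o["bbox"]).round(),"n",len(p),*(p.min(0),np.median(p,0),p.max(0)) if len(p) else ())
    for l in("guide","pin","pin_collar","lever_grip"):
        for o in bot.landmark_of(cam,l)[:2]: print("lm",l,round(o["score"],2),o["centre"])
print(bot.get_obs())
E
```

```text
top [[-0.0265 -0.9803  0.1955  0.2796]
 [-0.9996  0.0269 -0.0003  0.058 ]
 [-0.005  -0.1955 -0.9807  1.3809]
 [ 0.      0.      0.      1.    ]]
stand 0.88 [238. 214.  91.  76.] n 4548 [ 0.3784 -0.0295 -0.0045] [0.48   0.1122 0.0216] [0.6025 0.2371 0.2659]
rack 0.79 [352. 187.  56.  24.] n 1072 [ 0.5143 -0.3529 -0.0054] [ 0.5433 -0.2389  0.0489] [ 0.5952 -0.1624  0.1531]
pin 0.6 [375. 183.  18.  18.] n 114 [ 0.5348 -0.32    0.0481] [ 0.5444 -0.3009  0.1472] [ 0.5599 -0.2919  0.1573]
short_pin 0.5 [353. 182.  12.  12.] n 98 [ 0.5387 -0.2639  0.0378] [ 0.5516 -0.247   0.096 ] [ 0.5787 -0.2349  0.1062]
lever_grip 0.7 [241. 211.  90.  44.] n 614 [ 0.4301 -0.0295  0.0159] [0.4949 0.0616 0.1381] [0.5502 0.2211 0.2659]
lm guide 0.61 [201.6, 227.1]
lm guide 0.2 [194.3, 271.1]
lm pin 0.57 [188.6, 365.4]
lm pin 0.53 [265.8, 117.0]
lm pin_collar 0.55 [181.3, 374.0]
lm lever_grip 0.84 [191.5, 269.9]
side [[ 0.8527 -0.2873  0.4362  0.0937]
 [-0.5223 -0.4786  0.7058 -0.7121]
 [ 0.006  -0.8297 -0.5582  0.7157]
 [ 0.      0.      0.      1.    ]]
stand 0.77 [218. 191.  95. 122.] n 4443 [ 0.3787 -0.0
[... 571 characters left out ...]
2.] n 890 [ 0.4294 -0.0303 -0.0016] [0.4993 0.0347 0.1412] [0.6881 0.4442 0.2628]
lm guide 0.73 [175.0, 215.3]
lm pin 0.57 [303.2, 322.8]
lm pin_collar 0.62 [269.6, 326.8]
lm lever_grip 0.76 [181.3, 243.3]
{'clock': 1.1, 'joint_pos': array([ 1.074 ,  0.0527,  1.6129, -0.    ,  1.476 , -0.119 ]), 'qvel': array([ 0.0011,  0.0004, -0.0011,  0.0002,  0.0039,  0.0018]), 'joint_torque': array([  0.0026, -39.3674, -37.0481,   0.0001,   0.0003,   0.    ]), 'position': array([0.2305, 0.5809, 0.2393]), 'tcp_rot': array([-0.    ,  0.1878,  0.9822, -0.    ]), 'force': array([ 0.6425, -0.3326, -0.4748]), 'ft_torque': array([0.0372, 0.0793, 0.0296]), 'finger_force': 0.0, 'grip_width': 0.08504660297478443}
```

Run:
```python
import cv2,numpy as np
a=cv2.imread("pics/top0.png")[130:290,160:430];b=cv2.imread("pics/side0.png")[90:340,120:390]
a=cv2.resize(a,None,fx=1.45,fy=1.45,interpolation=2);b=cv2.resize(b,None,fx=1.45,fy=1.45,interpolation=2)
b=cv2.resize(b,(392,363))
cv2.imwrite("pics/c0.png",np.vstack([a,cv2.copyMakeBorder(b,0,0,0,0,0)[:, :a.shape[1]]]) if a.shape[1]==392 else np.vstack([cv2.resize(a,(392,232)),b]))
```

```text
(no output)
```

View pics/c0.png

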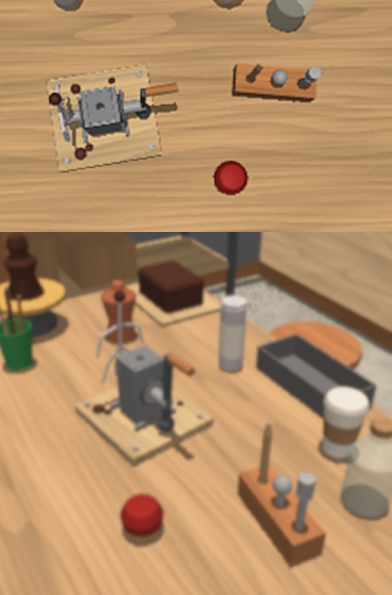

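View pics/top0.png

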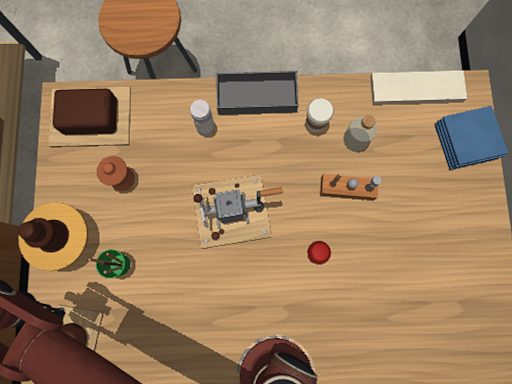

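Run:
```python
from h import *
np.set_printoptions(precision=4,suppress=True)
F=np.ones((384,512),bool)
C={}
for cam in("top","side"):
    d=np.load(cam+"_d.npy"); C[cam]=p=cloud(cam,F,d)
    q=p[(abs(p[:,2]-.15)<.004)&(abs(p[:,0]-.49)<.07)&(abs(p[:,1]-.11)<.07)]
    r=cv2.minAreaRect(q[:,:2].astype(np.float32)); print(cam,"house top",len(q),r,q.mean(0))
    q=p[(p[:,2]>.142)&(p[:,2]<.158)&(abs(p[:,0]-.545)<.04)&(abs(p[:,1]+.305)<.03)]
    print("pin head",len(q),q.min(0),q.mean(0),q.max(0))
    q=p[(abs(p[:,2]-.05)<.004)&(abs(p[:,0]-.545)<.06)&(abs(p[:,1]+.25)<.12)]
    print("rack top",len(q),cv2.minAreaRect(q[:,:2].astype(np.float32)))
    q=p[(abs(p[:,0]-.5)<.12)&(p[:,1]<.03)&(p[:,1]>-.05)&(p[:,2]>.05)]
    print("grip",len(q),q.min(0),np.median(q,0),q.max(0))
print("guide ray",ray("top",201.6,227.1,.15),ray("side",175,215.3,.15))
print("collar ray",ray("top",181.3,374,.117),ray("side",269.6,326.8,.117))
print("foot ray",ray("top",188.6,365.4,.012),ray("side",303.2,322.8,.012))
for z in(.13,.15,.17,.19):print("grip",z,ray("top",191.5,269.9,z),ray("side",181.3,243.3,z))
```

```text
top house top 528 ((0.4917570948600769, 0.11784050613641739), (0.07215335220098495, 0.06973694264888763), 7.989866733551025) [0.4908 0.1179 0.1494]
pin head 68 [ 0.535  -0.3163  0.1424] [ 0.547  -0.3038  0.1502] [ 0.5599 -0.2931  0.1573]
rack top 701 ((0.5535784363746643, -0.25058990716934204), (0.17110425233840942, 0.06096949428319931), 83.6959228515625)
grip 159 [ 0.4888 -0.0297  0.0505] [0.5113 0.0034 0.1957] [0.526  0.0298 0.2022]
side house top 356 ((0.49241504073143005, 0.11991879343986511), (0.07395785301923752, 0.07430966943502426), 7.058801174163818) [0.4905 0.1163 0.1504]
pin head 115 [ 0.5343 -0.3155  0.1422] [ 0.5452 -0.3046  0.1497] [ 0.5608 -0.2912  0.154 ]
rack top 1130 ((0.5539982914924622, -0.24720339477062225), (0.17348609864711761, 0.0618891678750515), 83.31970977783203)
grip 181 [ 0.4906 -0.0303  0.0502] [0.5088 0.0045 0.1933] [0.5263 0.03   0.2012]
guide ray [0.4969 0.1232 0.15  ] [0.4937 0.1302 0.15  ]
collar ray [ 0.5511 -0.3048  0.117 ] [ 0.5449 -0.2962  0.117 ]
foot ray [ 0.5509 -0.3059  0.012 ] [ 0.5451 -0.3005  0.012 ]
grip 0.13 [0.5265 0.0006 0.13  ] [0.561  0.0875 0.13  ]
grip 0.15 [0.5226 0.0015 0.15  ] [0.5451 0.0602 0.15  ]
grip 0.17 [0.5186 0.0024 0.17  ] [0.5291 0.0329 0.17  ]
grip 0.19 [0.5147 0.0033 0.19  ] [0.5132 0.0056 0.19  ]
```

```bash
python3 -m creep '0 0 -.0325 0;0 0 -.0325 0;0 0 -.0325 0;0 0 -.0325 0;-.0295 -.0239 0 0;-.0295 -.0239 0 0;-.0295 -.0239 0 0;-.0295 -.0239 0 0;-.0295 -.0239 0 0;-.0295 -.0239 0 0;-.0295 -.0239 0 0;-.0295 -.0239 0 0;-.0295 -.0239 0 0;-.0295 -.0239 0 0;-.0295 -.0239 0 0;-.0295 -.0239 0 0;-.0295 -.0239 0 0;-.0295 -.0239 0 0' && python3 -m creep '0 0 0 .117;0 0 0 .117;0 0 0 .117;0 0 0 .117;0 0 0 .117;0 0 0 .117;0 0 0 .117;0 0 0 .117;0 0 0 .117;0 0 0 0;0 0 0 0'
python3 - <<'E'
from h import *
np.set_printoptions(precision=4,suppress=True)
print(bot.get_obs()); print(np.array(bot.camera_info("wrist")["pose"]),bot.camera_info("wrist")["intrinsics"])
im,d=cap("wrist","w0"); np.save("w0_d.npy",d)
for l in("guide","lever_grip"):
  for o in bot.landmark_of("wrist",l)[:2]: print(l,o["score"],o["centre"],ray("wrist",*o["centre"],.15 if l=="guide" else .19))
p=cloud("wrist",np.ones((384,512),bool),d)
q=p[(abs(p[:,2]-.15)<.004)&(abs(p[:,0]-.49)<.07)&(abs(p[:,1]-.11)<.07)]
print(len(q),q.mean(0),cv2.minAreaRect(q[:,:2].astype(np.float32)) if len(q) else 0)
E
```

```text
clock: 2.6
position: [0.4915, 0.1157, 0.3696]
tcp_rot: [0.0, 0.188, 0.982, 0.0]
force: [0.2, 0.7, 0.3]
grip_width: 0.0851
finger_force: 0.0
clock: 3.52
position: [0.491, 0.1176, 0.3694]
tcp_rot: [0.0, 0.655, 0.756, 0.0]
force: [-0.7, -0.7, 0.1]
grip_width: 0.0852
finger_force: 0.0
{'clock': 3.5167, 'joint_pos': array([ 0.0875, -0.2804,  1.7067,  0.    ,  1.7152, -0.0554]), 'qvel': array([ 0.0012,  0.0017, -0.0011,  0.0002,  0.0008, -0.0061]), 'joint_torque': array([ -0.0048, -26.0609, -38.2345,  -0.0005,  -0.0001,   0.1103]), 'position': array([0.491 , 0.1176, 0.3694]), 'tcp_rot': array([0.    , 0.6548, 0.7558, 0.    ]), 'force': array([-0.6848, -0.7302,  0.1495]), 'ft_torque': array([ 0.0175, -0.0122, -0.    ]), 'finger_force': 0.0, 'grip_width': 0.08517466806301122}
[[ 0.9898  0.1379  0.0358  0.4822]
 [ 0.1425 -0.9563 -0.2554  0.1815]
 [-0.001   0.2579 -0.9662  0.5048]
 [ 0.      0.      0.      1.    ]] [[277.6998   0.     253.7837]
 [  0.     277.6998 193.0175]
 [  0.       0.       1.    ]]
guide 0.58 [166.9, 259.4] [0.4976 0.1232 0.15  ]
lever_grip 0.97 [269.9, 261.0] [ 0.5172 -0.0002  0.19  ]
2899 [0.4916 0.1209 0.1508] ((0.4948894679546356, 0.09680268168449402), (0.0719299167394638, 0.11733397841453552), 7.623260974884033)
```

View pics/w0.png

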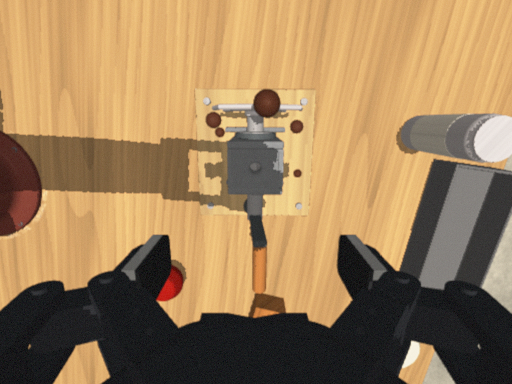

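Run:
```python
from h import *
np.set_printoptions(precision=4,suppress=True)
im=cv2.imread("pics/w0.png");d=np.load("w0_d.npy")
g=cv2.cvtColor(im,cv2.COLOR_BGR2GRAY);w=g[156:180,243:268].astype(int);print(w[::2])
p=cloud("wrist",np.ones((384,512),bool),d)
s=np.array([.139,-.99]);q=p[(abs(p[:,2]-.15)<.006)&(abs(p[:,0]-.49)<.045)&(abs(p[:,1]-.118)<.045)]
print(len(q),q.mean(0),cv2.minAreaRect(q[:,:2].astype(np.float32)))
m=(g<50).astype(np.uint8);m[:156]=0;m[180:]=0;m[:,:243]=0;m[:,268:]=0
n,_,st,ce=cv2.connectedComponentsWithStats(m);print(st,ce)
for c in ce[1:]: print(ray("wrist",c[1],c[0],.15))
print(ray("wrist",167,255,.15))
```

```text
[[ 90  85  86  86  79  82  84  85  85  84  85  82  83  81  86  80  87  85
   81  82  85  81  87  87  85]
 [ 83  83  83  83  85  85  86  85  87  82  83  87  79  78  84  83  85  86
   84  83  82  84  84  83  87]
 [ 86  85  85  85  84  85  86  85  86  87  87  81  87  86  86  85  83  84
   82  86  83  85  85  88  89]
 [ 86  84  88  79  85  91  84  85  79  81  82  84  86  83  79  76  78  87
   83  88  86  87  87  87  86]
 [ 89  86  82  87  84  87  83  86  96 101 105 108 103  96  97  92  84  80
   81  86  89  86  88  88  88]
 [ 88  86  83  91  85  80  79 100 104 106 107 107 111  97  92  92  88  79
   79  82  84  87  84  86  87]
 [ 84  89  90  83  87  80  72  75  95 103 106 104 110 100  84  85  80  66
   73  78  81  82  82  84  89]
 [ 87  81  86  85  84  79  76  75  69  69  83  89  85  82  70  64  64  70
   79  85  87  90  82  88  81]
 [ 83  81  80  88  83  83  83  78  73  66  63  69  70  70  74  72  74  82
   82  89  87  84  88  88  87]
 [ 87  83  86  84  84  81  88  83  82  78  76  79  78  79  76  81  84  85
   87  87  85  92  83  87  87]
 [ 83  87  85  87  84  91  82  84  82  80  85  84  83  86  83  84  87  85
   85  83  87  88  86  86  85]
 [ 86  88  88  86  87  85  89  89  86  86  83  88  88  86  87  86  89  86
   85  85  84  87  89  86  87]]
2894 [0.4915 0.1217 0.1508] ((0.49172648787498474, 0.12054312974214554), (0.07211300730705261, 0.06922837346792221), 7.927901744842529)
[[     0      0    512    384 196608]] [[255.5 191.5]]
[0.492  0.1223 0.15  ]
```

```bash
python3 -m creep '-.0354 0 0 0;-.0354 0 0 0;-.0354 0 0 0;-.0354 0 0 0;-.0354 0 0 0;-.0354 0 0 0;-.0354 0 0 0;-.0354 0 0 0;-.0354 0 0 0;-.0354 0 0 0;-.0354 0 0 0;-.0354 -.004 0 0;0 0 0 0;0 0 0 0'
python3 - <<'E'
from h import *
np.set_printoptions(precision=4,suppress=True)
print(bot.get_obs()["position"],bot.get_obs()["tcp_rot"])
im,d=cap("wrist","w1"); np.save("w1_d.npy",d)
for o in bot.cut_out("wrist","pin")[:2]: print(o["score"],o["bbox"])
p=cloud("wrist",np.ones((384,512),bool),d)
q=p[(abs(p[:,2]-.151)<.006)&(abs(p[:,0]-.5475)<.025)&(abs(p[:,1]+.304)<.025)]
print(len(q),q.mean(0),cv2.minEnclosingCircle(q[:,:2].astype(np.float32)))
E
```

```text
clock: 4.83
position: [0.546, -0.3053, 0.3684]
tcp_rot: [-0.001, 0.657, 0.754, 0.0]
force: [-0.3, 0.1, 0.1]
grip_width: 0.0855
finger_force: 0.0
[ 0.546  -0.3053  0.3684] [-0.0008  0.6566  0.7542  0.    ]
0.73 [256.8, 166.3, 18.9, 25.2]
314 [ 0.5481 -0.3002  0.1525] ((0.5479674339294434, -0.30085745453834534), 0.013041777536273003)
```

View pics/w1.png

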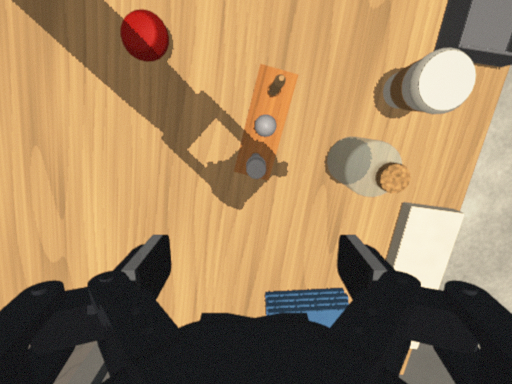

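```bash
python3 -m creep '.002 .002 .03 0;0 0 .03 0;0 0 .03 0;0 0 .03 0;0 0 .03 0;0 0 .03 0;0 0 .03 0;0 0 .0127 0;0 0 .0127 0;0 0 0 0;0 0 0 0' && python3 -m creep '0 0 0 0;0 0 0 0;0 0 0 0;0 0 0 0;0 0 0 0;0 0 0 0;0 0 0 0;0 0 0 0' 0.0
```

```text
clock: 5.85
position: [0.5486, -0.3012, 0.1349]
tcp_rot: [0.001, 0.656, 0.755, 0.0]
force: [-0.7, -0.5, 0.1]
grip_width: 0.0853
finger_force: 0.0
clock: 6.52
position: [0.5485, -0.3018, 0.1349]
tcp_rot: [0.001, 0.656, 0.755, 0.0]
force: [-0.2, -0.3, 4.6]
grip_width: 0.024
finger_force: 58.8
```

```bash
python3 -m creep '0 0 -.01 0;0 0 -.025 0;0 0 -.03 0;0 0 -.03 0;0 0 -.03 0;0 0 -.03 0;0 0 -.03 0;0 0 -.03 0;0 0 -.015 0;0 0 0 0' && python3 -m creep '.0304 0 0 0;.0304 0 0 0;.0304 0 0 0;.0304 0 0 0;.0304 0 0 0;.0304 0 0 0;.0304 0 0 0;.0304 0 0 0;.0304 0 0 0;.0304 0 0 0;.0304 0 0 0;.0304 0 0 0;.0304 0 0 0;.0304 .003 0 0;0 0 0 0;0 0 0 0;0 0 0 0;0 0 0 0'
python3 - <<'E'
from h import *
np.set_printoptions(precision=4,suppress=True)
o=bot.get_obs();print(o["position"],o["tcp_rot"],o["force"])
for cam in("wrist","side","top"):
    im,d=cap(cam,cam+"2"); np.save(cam+"2_d.npy",d)
    p=cloud(cam,np.ones((384,512),bool),d)
    q=p[(p[:,2]>.23)&(p[:,2]<.325)&(np.hypot(p[:,0]-.492,p[:,1]-.12)<.03)]
    if cam=="side":
        for z in np.arange(.23,.33,.01):
            w=q[abs(q[:,2]-z)<.005]
            if len(w):print(z,len(w),w.min(0)[:2],w.mean(0)[:2],w.max(0)[:2])
    for l in("pin","pin_collar","guide"):
        for k in bot.landmark_of(cam,l)[:1]: print(cam,l,k["score"],k["centre"])
a=cv2.imread("pics/wrist2.png")[90:300,170:350];b=cv2.imread("pics/side2.png")[90:300,130:310]
cv2.imwrite("pics/c2.png",np.hstack([cv2.resize(a,None,fx=2.2,fy=2.2,interpolation=2),cv2.resize(b,None,fx=2.2,fy=2.2,interpolation=2)]))
E
```

```text
clock: 7.35
position: [0.549, -0.3021, 0.3689]
tcp_rot: [0.004, 0.656, 0.755, 0.0]
force: [-1.1, 0.6, -0.7]
grip_width: 0.0246
finger_force: 59.6
clock: 8.85
position: [0.4914, 0.1196, 0.3625]
tcp_rot: [-0.001, 0.656, 0.754, -0.001]
force: [-0.9, -0.4, -1.6]
grip_width: 0.024
finger_force: 59.6
[0.4914 0.1196 0.3625] [-0.0006  0.6564  0.7544 -0.0009] [-0.9373 -0.378  -1.6117]
wrist pin 0.76 [188.3, 253.1]
wrist pin_collar 0.78 [232.4, 254.9]
wrist guide 0.79 [170.5, 255.6]
0.24000000000000002 3 [0.4859 0.113 ] [0.4909 0.1151] [0.4949 0.119 ]
0.25 18 [0.4846 0.1104] [0.4896 0.1133] [0.4959 0.1176]
0.26 18 [0.485  0.1112] [0.4902 0.1142] [0.4967 0.1172]
0.27 15 [0.4843 0.111 ] [0.4903 0.1145] [0.4965 0.1218]
0.28 24 [0.4843 0.1094] [0.49  0.115] [0.4987 0.1236]
0.29000000000000004 19 [0.4844 0.1107] [0.4891 0.114 ] [0.4944 0.1205]
0.30000000000000004 18 [0.485  0.1111] [0.4901 0.1141] [0.496  0.1184]
0.31000000000000005 18 [0.4855 0.1109] [0.4905 0.1145] [0.4961 0.1195]
0.32000000000000006 17 [0.4858 0.1101] [0.4897 0.1147] [0.4966 0.1216]
side pin 0.8 [150.0, 216.5]
side pin_collar 0.73 [286.5, 309.3]
side guide 0.79 [174.1, 215.0]
top guide 0.66 [201.5, 231.9]
```

View pics/c2.png

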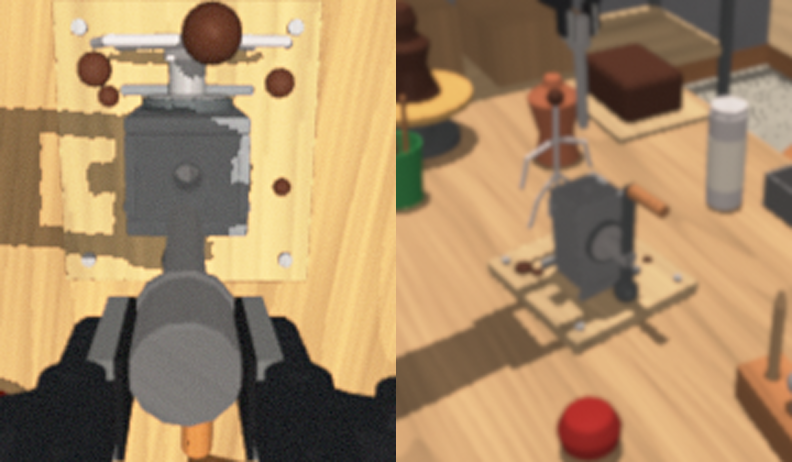

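```bash
python3 -m creep '0 .001 .02 0;0 0 .02 0;0 0 .02 0;0 0 .017 0;0 0 0 0;0 0 0 0'
python3 - <<'E'
from h import *
np.set_printoptions(precision=4,suppress=True)
o=bot.get_obs();print(o["position"],o["tcp_rot"],o["force"])
for cam in("wrist","side"):
    im,d=cap(cam,cam+"3"); np.save(cam+"3_d.npy",d)
    for l in("pin","pin_collar","guide"):
        for k in bot.landmark_of(cam,l)[:1]: print(cam,l,k["score"],k["centre"])
    p=cloud(cam,np.ones((384,512),bool),d)
    q=p[(p[:,2]>.17)&(p[:,2]<.25)&(np.hypot(p[:,0]-.492,p[:,1]-.12)<.03)]
    for f in(10,50,90): print(len(q),np.percentile(q,f,axis=0) if len(q) else 0)
    P=np.array(bot.camera_info(cam)["pose"]);K=np.array(bot.camera_info(cam)["intrinsics"])
    for pt in([.4918,.1195,.15],[*o["position"][:2],o["position"][2]-.123],[*o["position"][:2],.2]):
        c=P[:3,:3].T@(np.array(pt)-P[:3,3]);c=K@c;print(cam,pt,c[:2]/c[2])
a=cv2.imread("pics/wrist3.png")[90:270,180:330];b=cv2.imread("pics/side3.png")[110:230,165:265]
cv2.imwrite("pics/c3.png",np.hstack([cv2.resize(a,(450,540),interpolation=2),cv2.resize(b,(450,540),interpolation=2)])[:, :800])
E
```

```text
clock: 9.95
position: [0.4921, 0.1206, 0.2861]
tcp_rot: [-0.001, 0.656, 0.755, -0.001]
force: [-0.1, 0.4, -2.1]
grip_width: 0.024
finger_force: 59.7
[0.4921 0.1206 0.2861] [-0.0007  0.6559  0.7549 -0.0008] [-0.1153  0.3666 -2.0519]
wrist pin 0.65 [189.8, 255.5]
wrist pin_collar 0.83 [231.0, 252.5]
wrist guide 0.67 [185.8, 252.5]
439 [0.4877 0.1235 0.183 ]
439 [0.4924 0.1261 0.2198]
439 [0.498  0.1269 0.2443]
wrist [0.4918, 0.1195, 0.15] [251.4879 185.6152]
wrist [np.float64(0.4920796853478978), np.float64(0.12060490695535835), np.float64(0.16307503954815428)] [251.8498 187.6903]
wrist [np.float64(0.4920796853478978), np.float64(0.12060490695535835), 0.2] [251.6419 198.2135]
side pin 0.73 [287.1, 311.2]
side pin_collar 0.49 [138.8, 211.2]
side guide 0.64 [172.8, 214.4]
132 [0.4874 0.1122 0.1797]
132 [0.4911 0.1151 0.2123]
132 [0.4978 0.1195 0.2435]
side [0.4918, 0.1195, 0.15] [216.4271 176.8616]
side [np.float64(0.4920796853478978), np.float64(0.12060490695535835), np.float64(0.16307503954815428)] [216.1268 172.6968]
side [np.float64(0.4920796853478978), np.float64(0.12060490695535835), 0.2] [215.5185 161.2088]
```

View pics/c3.png

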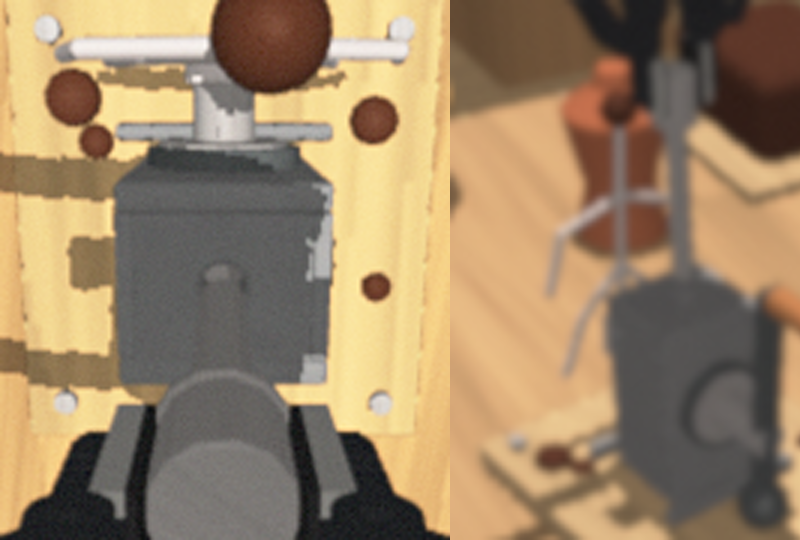

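Run:
```python
import cv2,numpy as np
np.set_printoptions(linewidth=250)
g=cv2.imread("pics/wrist3.png",0);print("cols 240-268");print(np.c_[np.arange(172,204),g[172:204,240:268]])
d=np.load("wrist3_d.npy");print((1000*d[172:204:1,244:264:2]).astype(int))
```

```text
cols 240-268
[[172  97  96  90  98  97  95  95  91  96  95  97  96  95  91  90  92  93  92  92  95  95  94  95  95  92  94  97  96]
 [173  91  96  92  95  94  91  94  96  93  95  94  93  90  92  94  94  94  93  94  92  92  93  95  95  94  95  94  97]
 [174  92  96  95  91  94  93  93  96  94  98  91  95  92  92  94  94  94  97  97  95  90  95  92  94  92  94  95  98]
 [175  95  91  96  94  93  93  96  96  91  96  95  96  94  94  93  89  94  94  92  91  99  96  93  93  93  94  94  98]
 [176  92  96  93  99  92  92  96  96  96  96  95  93  91  91  88  92  87  93  95  93  94  96  96  93  93  98  94  96]
 [177  91  93  95  93  89  95  90  93  97  92  93  84  90  89  88  85  82  88  88  92  96  92  93 100  94  96  91  97]
 [178  92  91  91  93  97  97  95  95  87  85  91  96 104 103 107 100  94  90  87  84  93  94  93  92  97  94  96  94]
 [179  89  98  91  96  92  93  95  91  88  91 109 117 118 117 122 114  98  94  89  91  89  91  94  92  90  96  95  92]
 [180  96  94  91  92  94  95  90  88  97 107 115 117 119 118 117 114 102  96  97  91  89  87  88  95  96  97  95  95]
 [181  95  93  9
[... 3398 characters left out ...]
53 291 279]
 [278 280 248 244 242 242 243 248 260 279]
 [278 258 246 241 239 239 240 245 255 279]
 [279 254 242 238 235 235 236 241 252 280]
 [279 249 238 235 232 232 235 237 246 279]
 [280 244 235 232 228 229 230 234 243 279]
 [280 241 232 227 226 226 228 231 238 281]
 [279 237 227 224 224 223 225 227 234 280]
 [280 233 225 223 220 220 221 225 231 278]
 [281 229 222 218 216 217 219 220 227 281]
 [280 226 218 216 213 214 216 218 224 280]
 [280 222 217 213 211 212 213 215 220 281]
 [281 219 213 210 208 209 210 212 217 282]
 [281 215 211 206 207 205 207 211 215 281]
 [282 213 208 205 203 204 205 206 212 281]
 [281 210 205 202 202 202 202 204 210 283]
 [281 208 203 200 199 199 200 201 205 282]]
```

Run:
```python
from h import *
from scipy.optimize import least_squares as ls
np.set_printoptions(precision=4,suppress=True)
d=np.load("wrist3_d.npy");F=np.zeros(d.shape,bool);F[172:215,240:268]=1
p=cloud("wrist",F,d);s=p[(p[:,2]>.168)&(p[:,2]<.225)&(np.hypot(p[:,0]-.492,p[:,1]-.12)<.02)]
f=ls(lambda v:np.hypot(s[:,0]-v[0]-v[2]*(s[:,2]-.165),s[:,1]-v[1]-v[3]*(s[:,2]-.165))-.007,[.492,.12,0,0],loss="soft_l1",f_scale=.001)
print("pin axis at foot",f.x,np.sqrt(np.mean(f.fun**2)),"foot z",np.percentile(p[(p[:,2]>.155)][:,2],1))
# hole edge: first non-flat pixels, per column
e=[]
for c in range(246,264):
    for r in range(174,192):
        if d[r,c]>.285: e.append(ray("wrist",r-.5,c,.1508));break
for r in range(178,190):
    for rng in (range(243,262),range(265,248,-1)):
        for c in rng:
            if d[r,c]<.270: break
            if d[r,c]>.285: e.append(ray("wrist",r,c-.5*np.sign(rng.step),.1508));break
e=np.array(e);h=ls(lambda v:np.hypot(e[:,0]-v[0],e[:,1]-v[1])-.00765,[.492,.12],loss="soft_l1",f_scale=.0005)
print("hole",h.x,len(e),np.sqrt(np.mean(h.fun**2)))
q=p[abs(p[:,2]-.151)<.004];print("flat z",np.median(q[:,2]))
```

```text
pin axis at foot [0.4927 0.1198 0.0038 0.0005] 0.0001386679451805938 foot z 0.16844250327510815
hole [0.4934 0.1201] 32 0.00024587146488170295
flat z 0.15271159475388613
```

```bash
python3 -m creep '.0002 .0007 .003 0;0 0 .003 0;0 0 .003 0;0 0 .002 0;0 0 .002 0;0 0 .002 0;0 0 .002 0;0 0 0 0;0 0 0 0'
```

```text
clock: 11.1
position: [0.4931, 0.1209, 0.2697]
tcp_rot: [-0.0, 0.656, 0.755, -0.0]
force: [-0.6, 0.1, -1.4]
grip_width: 0.0238
finger_force: 59.6
```

```bash
python3 -m creep '0 0 .003 0;0 0 .003 0;0 0 .003 0;0 0 0 0' && python3 -m creep '0 0 .003 0;0 0 .003 0;0 0 .003 0;0 0 .003 0;0 0 .003 0;0 0 .002 0;0 0 0 0;0 0 0 0'
```

```text
clock: 11.43
position: [0.493, 0.1209, 0.2599]
tcp_rot: [-0.0, 0.656, 0.755, -0.0]
force: [0.5, 0.1, -0.8]
grip_width: 0.0241
finger_force: 59.7
clock: 12.1
position: [0.4932, 0.1209, 0.2436]
tcp_rot: [-0.0, 0.656, 0.755, -0.0]
force: [0.5, -0.8, -1.8]
grip_width: 0.0242
finger_force: 59.6
```

```bash
python3 -m creep '0 0 .0015 0;0 0 .0015 0;0 0 .001 0;0 0 0 0'; python3 -m creep '0 0 .001 0;0 0 0 0'
```

```text
clock: 12.43
position: [0.4932, 0.1209, 0.2396]
tcp_rot: [-0.0, 0.656, 0.755, -0.0]
force: [-0.2, -0.4, -1.8]
grip_width: 0.0239
finger_force: 59.6
clock: 12.6
position: [0.4932, 0.1209, 0.2387]
tcp_rot: [-0.0, 0.656, 0.755, -0.0]
force: [-1.5, 1.6, -2.1]
grip_width: 0.0243
finger_force: 59.7
```

```bash
cat > chk.py <<'E'
import sys;from h import *
o=bot.get_obs();z=[]
for cam in("top","side"):
    im,d=cap(cam);p=cloud(cam,np.ones(d.shape,bool),d)
    q=p[(p[:,2]>.16)&(p[:,2]<.275)&(np.hypot(p[:,0]-.493,p[:,1]-.1195)<.02)]
    z.append(np.median(np.sort(q[:,2])[-25:]) if len(q)>30 else 0)
P=o["position"];v=np.array([P[0]-.4932,P[1]-.1205]);sx=v@[.99,.139]
print("t %.1f headtop(top,side) %.4f %.4f TCP %s sx %.4f F_sx %.1f Fz %.1f |F| %.1f"%(o["clock"],*z,P.round(4),sx,o["force"][:2]@[.99,.139],o["force"][2],np.linalg.norm(o["force"])))
lim=float(sys.argv[1]) if len(sys.argv)>1 else 9e9
fl=float(sys.argv[2]) if len(sys.argv)>2 else 9e9
sys.exit(1 if z[0]<lim or abs(o["force"][:2]@[.99,.139])>fl else 0)
E
python3 -m creep '0 0 0 0;0 0 0 0;0 0 0 0;0 0 0 0;0 0 0 0' 0.06 && python3 -m creep '0 0 -.01 0;0 0 -.02 0;0 0 -.03 0;0 0 -.03 0;0 0 -.01 0;0 0 0 0'; python3 chk.py
```

```text
clock: 13.02
position: [0.4935, 0.1209, 0.2392]
tcp_rot: [0.0, 0.656, 0.755, 0.0]
force: [-0.8, 1.3, -0.5]
grip_width: 0.06
finger_force: 0.0
clock: 13.52
position: [0.4947, 0.1211, 0.3438]
tcp_rot: [0.003, 0.656, 0.755, 0.003]
force: [-0.0, 0.3, 1.3]
grip_width: 0.0599
finger_force: 0.0
t 13.5 headtop(top,side) 0.0000 0.2549 TCP [0.4947 0.1211 0.3438] sx 0.0016 F_sx -0.0 Fz 1.3 |F| 1.3
```

```bash
python3 -m creep '-.0303 .0014 0 0;-.0303 .0014 0 0;-.0303 .0014 0 0;-.0303 .0014 0 0;0 0 0 0;0 0 0 0' 0.036; python3 chk.py
python3 - <<'E'
from h import *
np.set_printoptions(precision=4,suppress=True)
im,d=cap("wrist","w4")
for k in bot.landmark_of("wrist","lever_grip")[:1]: print(k,ray("wrist",*k["centre"],.19))
p=cloud("wrist",np.ones(d.shape,bool),d)
q=p[(p[:,2]>.16)&(p[:,2]<.21)&(abs(p[:,0]-.517)<.04)&(p[:,1]<.05)&(p[:,1]>-.06)]
print(len(q),q.min(0),q.mean(0),q.max(0),cv2.minAreaRect(q[:,:2].astype(np.float32)))
E
```

```text
clock: 14.12
position: [0.515, 0.0006, 0.3361]
tcp_rot: [-0.002, 0.657, 0.754, -0.001]
force: [-0.1, 0.7, -0.4]
grip_width: 0.036
finger_force: 0.0
t 14.1 headtop(top,side) 0.2555 0.2551 TCP [0.515  0.0006 0.3361] sx 0.0049 F_sx -0.0 Fz -0.4 |F| 0.8
{'centre': [185.1, 255.5], 'score': 0.79} [0.5174 0.0004 0.19  ]
1214 [ 0.4992 -0.0288  0.1615] [0.5134 0.0097 0.1975] [0.5269 0.043  0.2031] ((0.5139555931091309, 0.0075014568865299225), (0.019008247181773186, 0.07044506072998047), 9.304527282714844)
```

```bash
python3 -m creep '0 .001 .03 0;0 0 .03 0;0 0 .03 0;0 0 .03 0;0 0 .015 0;0 0 .015 0;0 0 0 0;0 0 0 0' && python3 chk.py
```

```text
clock: 14.98
position: [0.516, 0.0027, 0.1882]
tcp_rot: [-0.001, 0.655, 0.755, -0.001]
force: [0.5, 0.2, -0.0]
grip_width: 0.036
finger_force: 0.0
t 15.0 headtop(top,side) 0.2550 0.2550 TCP [0.516  0.0027 0.1882] sx 0.0062 F_sx 0.5 Fz -0.0 |F| 0.5
```

```bash
python3 -m creep '0 -.004 0 0;0 -.004 0 0;0 -.004 0 0;0 -.004 0 0;0 -.004 0 0;0 -.004 0 0;0 -.004 0 0;0 -.004 0 0;0 0 0 0' && python3 chk.py
```

```text
clock: 15.83
position: [0.484, -0.0028, 0.1886]
tcp_rot: [-0.0, 0.656, 0.755, -0.0]
force: [0.3, 0.2, -0.0]
grip_width: 0.0361
finger_force: 0.0
t 15.8 headtop(top,side) 0.2539 0.2547 TCP [ 0.484  -0.0028  0.1886] sx -0.0262 F_sx 0.3 Fz -0.0 |F| 0.4
```

```bash
python3 -m creep '0 -.0025 .0005 0;0 -.0025 .0005 0;0 0 0 0' | grep force: && python3 chk.py .2515 5 && python3 -m creep '0 -.0025 .0005 0;0 -.0025 .0005 0;0 0 0 0' | grep force: && python3 chk.py .2515 5 && python3 -m creep '0 -.0025 .0008 0;0 -.0025 .0008 0;0 0 0 0' | grep force: && python3 chk.py .2515 5
```

```text
force: [0.3, -0.7, -0.4]
finger_force: 0.1
t 16.2 headtop(top,side) 0.2546 0.2538 TCP [ 0.4796 -0.0034  0.1876] sx -0.0307 F_sx 0.2 Fz -0.4 |F| 0.8
force: [0.1, 0.4, 0.3]
finger_force: 0.1
t 16.5 headtop(top,side) 0.2541 0.2523 TCP [ 0.4747 -0.0041  0.1868] sx -0.0357 F_sx 0.1 Fz 0.3 |F| 0.5
force: [0.5, 0.1, 0.8]
finger_force: 0.1
t 16.9 headtop(top,side) 0.2472 0.2451 TCP [ 0.4697 -0.0048  0.1851] sx -0.0407 F_sx 0.5 Fz 0.8 |F| 0.9
```

```bash
cat > f.py <<'E'
import sys,numpy as np;from plant import bot
o=bot.get_obs();P=o["position"];f=o["force"][:2]@[.99,.139]
print("t %.1f sx %.4f z %.4f F_sx %.1f Fz %.1f finger %.1f"%(o["clock"],(P[:2]-[.4932,.1205])@[.99,.139],P[2],f,o["force"][2],o["finger_force"]))
sys.exit(abs(f)>float(sys.argv[1]))
E
S="python3 f.py 3"
python3 -m creep '0 -.001 .0003 0;0 -.001 .0003 0;0 0 0 0' >/dev/null; $S && python3 -m creep '0 -.001 .0003 0;0 -.001 .0003 0;0 0 0 0' >/dev/null; $S && python3 -m creep '0 -.001 .0003 0;0 0 0 0' >/dev/null; $S && python3 -m creep '0 -.001 .0003 0;0 0 0 0' >/dev/null; $S
```

```text
t 17.2 sx -0.0423 z 0.1847 F_sx 0.2 Fz 0.7 finger 0.2
t 17.2 sx -0.0423 z 0.1847 F_sx 0.2 Fz 0.7 finger 0.2
t 17.2 sx -0.0423 z 0.1847 F_sx 0.2 Fz 0.7 finger 0.2
t 17.2 sx -0.0423 z 0.1847 F_sx 0.2 Fz 0.7 finger 0.2False
False
False
False
```

```bash
sed -i 's/sys.exit(abs(f)>float(sys.argv\[1\]))/sys.exit(int(abs(f)>float(sys.argv[1])))/' f.py
S="python3 f.py 3"
python3 -m creep '0 -.001 .0003 0;0 -.001 .0003 0;0 0 0 0' >/dev/null; $S && { python3 -m creep '0 -.001 .0003 0;0 0 0 0' >/dev/null; $S; } && { python3 -m creep '0 -.001 .0003 0;0 0 0 0' >/dev/null; $S; } && { python3 -m creep '0 -.001 .0004 0;0 0 0 0' >/dev/null; $S; } && { python3 -m creep '0 -.001 .0004 0;0 0 0 0' >/dev/null; $S; }
```

```text
t 17.5 sx -0.0443 z 0.1842 F_sx 0.1 Fz 0.8 finger 0.3
t 17.6 sx -0.0453 z 0.1838 F_sx 0.9 Fz 0.6 finger 0.4
t 17.8 sx -0.0463 z 0.1835 F_sx 1.2 Fz 0.8 finger 0.4
t 18.0 sx -0.0474 z 0.1831 F_sx 0.7 Fz 0.7 finger 0.4
t 18.1 sx -0.0484 z 0.1827 F_sx 0.5 Fz 2.1 finger 0.4
```

```bash
S="python3 f.py 3.5"
python3 -m creep '0 -.001 .0004 0;0 0 0 0' >/dev/null; $S && { python3 -m creep '0 -.001 .0004 0;0 0 0 0' >/dev/null; $S; } && { python3 -m creep '0 -.001 .0004 0;0 0 0 0' >/dev/null; $S; } && { python3 -m creep '0 -.001 .0004 0;0 0 0 0' >/dev/null; $S; } && { python3 -m creep '0 -.001 .0004 0;0 0 0 0' >/dev/null; $S; }&& { python3 -m creep '0 -.001 .0004 0;0 0 0 0' >/dev/null; $S; }; python3 chk.py
```

```text
t 18.3 sx -0.0494 z 0.1822 F_sx 0.7 Fz -0.2 finger 0.4
t 18.5 sx -0.0504 z 0.1818 F_sx 0.2 Fz 0.8 finger 0.4
t 18.6 sx -0.0513 z 0.1814 F_sx 0.0 Fz 0.9 finger 0.5
t 18.8 sx -0.0522 z 0.1811 F_sx 2.0 Fz 0.6 finger 0.7
t 19.0 sx -0.0531 z 0.1808 F_sx 2.6 Fz 1.6 finger 1.2
t 19.1 sx -0.0539 z 0.1805 F_sx 3.4 Fz 1.4 finger 1.8
t 19.1 headtop(top,side) 0.2473 0.0000 TCP [ 0.4566 -0.0067  0.1805] sx -0.0539 F_sx 3.4 Fz 1.4 |F| 3.8
```

```bash
S="python3 f.py 3"; python3 -m creep '0 .003 -.0002 0;0 .003 0 0;0 .003 0 0;0 .003 0 0;0 .003 0 0;0 .002 0 0;0 .001 0 0;0 .001 0 0;0 0 0 0' >/dev/null; $S && { python3 -m creep '0 .0015 -.0006 0;0 .0015 -.0006 0;0 0 0 0' >/dev/null; $S; } && { python3 -m creep '0 .0015 -.0006 0;0 .0015 -.0006 0;0 0 0 0' >/dev/null; $S; } && { python3 -m creep '0 .0015 -.0005 0;0 .0015 -.0005 0;0 0 0 0' >/dev/null; $S; } && { python3 -m creep '0 .0015 -.0005 0;0 .0015 -.0005 0;0 0 0 0' >/dev/null; $S; }
```

```text
t 20.0 sx -0.0351 z 0.1805 F_sx -0.2 Fz -0.1 finger 0.0
t 20.2 sx -0.0322 z 0.1819 F_sx 0.0 Fz 0.7 finger 0.3
t 20.5 sx -0.0289 z 0.1833 F_sx -1.7 Fz 0.4 finger 0.6
t 20.8 sx -0.0259 z 0.1841 F_sx -0.7 Fz 1.9 finger 0.5
t 21.0 sx -0.0229 z 0.1851 F_sx -1.6 Fz 0.2 finger 0.6
```

```bash
S="python3 f.py 3"; for i in 1; do python3 -m creep '0 .001 -.0003 0;0 .001 -.0003 0;0 0 0 0' >/dev/null; $S && { python3 -m creep '0 .001 -.0003 0;0 0 0 0' >/dev/null; $S; } && { python3 -m creep '0 .001 -.0003 0;0 0 0 0' >/dev/null; $S; } && { python3 -m creep '0 .001 -.0003 0;0 0 0 0' >/dev/null; $S; } && { python3 -m creep '0 .001 -.0003 0;0 0 0 0' >/dev/null; $S; } && { python3 -m creep '0 .001 -.0002 0;0 0 0 0' >/dev/null; $S; } && { python3 -m creep '0 .001 -.0002 0;0 0 0 0' >/dev/null; $S; }; done
```

```text
t 21.2 sx -0.0210 z 0.1856 F_sx -1.7 Fz 0.2 finger 0.6
t 21.4 sx -0.0201 z 0.1859 F_sx -0.7 Fz -0.0 finger 0.7
t 21.6 sx -0.0191 z 0.1861 F_sx -0.9 Fz 1.2 finger 0.7
t 21.8 sx -0.0181 z 0.1865 F_sx -1.0 Fz 1.1 finger 0.7
t 21.9 sx -0.0172 z 0.1867 F_sx -2.4 Fz 2.1 finger 0.9
t 22.1 sx -0.0163 z 0.1870 F_sx -2.8 Fz 1.2 finger 1.4
t 22.2 sx -0.0153 z 0.1873 F_sx -4.0 Fz 3.5 finger 2.1
```

```bash
python3 -m creep '0 -.003 0 0;0 -.003 0 0;0 -.003 .0005 0;0 -.003 .0005 0;0 -.003 .0005 0;0 -.003 .0005 0;0 -.002 .0005 0;0 -.002 .0005 0;0 -.002 .0003 0;0 -.002 0 0;0 -.0015 0 0;0 -.0009 0 0;0 0 0 0;0 0 0 0' >/dev/null; python3 f.py 9; python3 chk.py
```

```text
t 23.4 sx -0.0438 z 0.1838 F_sx 0.1 Fz 1.5 finger 0.0
t 23.4 headtop(top,side) 0.2467 0.2357 TCP [ 0.4666 -0.0053  0.1838] sx -0.0438 F_sx 0.1 Fz 1.5 |F| 1.5
```

```bash
python3 -m creep '0 .003 0 0;0 .003 -.005 0;0 0 -.02 0;0 0 -.03 0;0 0 -.03 0;0 0 -.03 0;0 0 -.025 0;0 0 0 0' | grep -E 'pos|force' && python3 -m creep '.0243 .0076 0 0;.0243 .0076 0 0;.0243 .0076 0 0;.0243 .0076 0 0;.0243 .0076 0 0;0 0 0 0;0 0 0 0;0 0 0 0' 0 && python3 chk.py
python3 - <<'E'
from h import *
im,d=cap("wrist","w5"); np.save("w5_d.npy",d)
p=cloud("wrist",np.ones(d.shape,bool),d)
q=p[(p[:,2]>.243)&(p[:,2]<.256)&(np.hypot(p[:,0]-.493,p[:,1]-.12)<.025)]
print(len(q),q.mean(0),cv2.minEnclosingCircle(q[:,:2].astype(np.float32)))
cv2.imwrite("pics/w5s.png",im[60:384,130:400,::-1])
E
```

```text
position: [0.4752, -0.0047, 0.3314]
force: [0.4, 0.1, 0.8]
finger_force: 0.0
clock: 24.85
position: [0.4934, 0.121, 0.3235]
tcp_rot: [-0.0, 0.656, 0.755, -0.0]
force: [-0.1, -0.0, 0.3]
grip_width: 0.0002
finger_force: 0.0
t 24.9 headtop(top,side) 0.0000 0.2466 TCP [0.4934 0.121  0.3235] sx 0.0002 F_sx -0.1 Fz 0.3 |F| 0.3
```

```bash
S="python3 f.py 99"; python3 -m creep '0 0 .02 0;0 0 .02 0;0 0 .02 0;0 0 .005 0;0 0 0 0' >/dev/null; $S;  python3 -m creep '0 0 .002 0;0 0 .002 0;0 0 0 0'>/dev/null; $S; python3 -m creep '0 0 .001 0;0 0 0 0'>/dev/null; $S; python3 -m creep '0 0 .001 0;0 0 0 0'>/dev/null; $S
```

```text
t 25.4 sx -0.0009 z 0.2567 F_sx 0.2 Fz 0.5 finger 0.0
t 25.6 sx 0.0008 z 0.2560 F_sx -0.1 Fz -0.9 finger 0.0
t 25.8 sx 0.0006 z 0.2545 F_sx 0.2 Fz 0.2 finger 0.0
t 25.9 sx 0.0006 z 0.2535 F_sx -0.1 Fz 1.0 finger 0.9
```

```bash
S="python3 f.py 6"; python3 -m creep '0 0 .001 0;0 0 0 0'>/dev/null; $S;  python3 -m creep '0 0 .0005 0;0 0 0 0'>/dev/null; $S; python3 -m creep '0 0 .0005 0;0 0 0 0'>/dev/null; $S; python3 -m creep '0 0 .0005 0;0 0 0 0'>/dev/null; $S
```

```text
t 26.1 sx 0.0006 z 0.2524 F_sx 0.7 Fz 2.0 finger 1.4
t 26.3 sx 0.0005 z 0.2516 F_sx 0.2 Fz 4.0 finger 1.7
t 26.4 sx 0.0003 z 0.2508 F_sx -0.8 Fz 3.8 finger 1.6
t 26.6 sx 0.0003 z 0.2502 F_sx 0.0 Fz 2.9 finger 1.5
```

```bash
S="python3 f.py 6"; python3 -m creep '0 0 .001 0;0 0 0 0'>/dev/null; $S;  python3 -m creep '0 0 .001 0;0 0 0 0'>/dev/null; $S; python3 -m creep '0 0 .001 0;0 0 0 0'>/dev/null; $S; python3 -m creep '0 0 .001 0;0 0 0 0'>/dev/null; $S; python3 chk.py
```

```text
t 26.8 sx 0.0002 z 0.2490 F_sx -0.1 Fz 2.2 finger 1.3
t 26.9 sx 0.0002 z 0.2480 F_sx -0.1 Fz 3.1 finger 1.2
t 27.1 sx 0.0002 z 0.2471 F_sx -0.1 Fz 2.3 finger 1.3
t 27.3 sx 0.0003 z 0.2463 F_sx -0.8 Fz 2.8 finger 1.6
t 27.3 headtop(top,side) 0.0000 0.2710 TCP [0.4934 0.1212 0.2463] sx 0.0003 F_sx -0.8 Fz 2.8 |F| 2.9
```

Run:
```python
from h import *
print(bot.get_obs()["grip_width"],bot.get_obs()["position"])
a,_=cap("side","s6");b,_=cap("wrist","w6")
cv2.imwrite("pics/c6.png",np.hstack([cv2.resize(a[80:220,150:290],(390,390),interpolation=2),cv2.resize(b[90:384,120:414],(390,390),interpolation=2)])[:,:,::-1])
```

```text
-4.650529193160217e-05 [0.49338824 0.12119131 0.24626252]
```

View pics/c6.png

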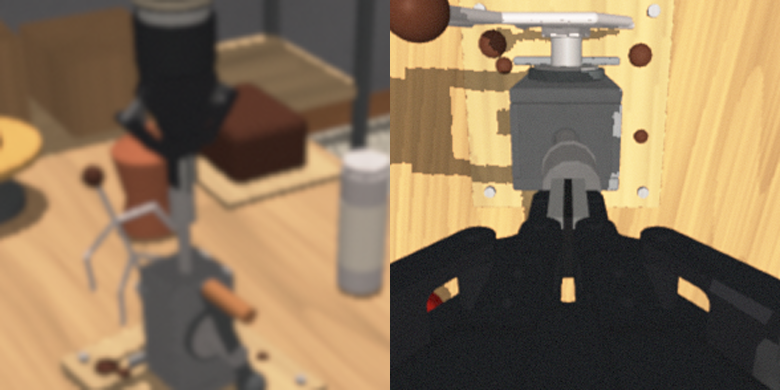

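```bash
cat > col.py <<'E'
from h import *
o=bot.get_obs();im,d=cap("side");K=np.array(bot.camera_info("side")["intrinsics"]);P=np.array(bot.camera_info("side")["pose"])
# width profile of the pin along its axis, in the side picture
for z in np.arange(.152,.25,.004):
    c=K@(P[:3,:3].T@(np.array([.4932,.1200,z])-P[:3,3]));u,v=c[:2]/c[2];r=int(round(v));
    row=d[r,int(u)-25:int(u)+25];n=int((abs(row-c[2])<.022).sum());print("%.3f:%.0fmm"%(z,n*c[2]/K[0,0]*1000),end=" ")
print("\n",o["clock"],o["position"],o["force"])
E
python3 col.py
```

```text
0.152:91mm 0.156:85mm 0.160:73mm 0.164:14mm 0.168:14mm 0.172:14mm 0.176:14mm 0.180:14mm 0.184:14mm 0.188:14mm 0.192:14mm 0.196:14mm 0.200:14mm 0.204:22mm 0.208:27mm 0.212:25mm 0.216:27mm 0.220:27mm 0.224:27mm 0.228:27mm 0.232:27mm 0.236:27mm 0.240:24mm 0.244:22mm 0.248:27mm 
 27.4833 [0.49336805 0.12120791 0.24623886] [0.35993708 0.2014179  3.41413138]
```

```bash
sed 's/abs(f)>/abs(o["force"][2])>/' f.py > fz.py; S="python3 fz.py 12"; M='0 0 .0015 0'; python3 -m creep '0 0 .0015 0;0 0 .0015 0;0 0 .0015 0;0 0 0 0'>/dev/null; $S && python3 -m creep '0 0 .0015 0;0 0 .0015 0;0 0 .0015 0;0 0 0 0'>/dev/null; $S && python3 -m creep '0 0 .0015 0;0 0 .0015 0;0 0 .0015 0;0 0 0 0'>/dev/null; $S && python3 -m creep '0 0 .0015 0;0 0 .0015 0;0 0 .0015 0;0 0 0 0'>/dev/null; $S
```

```text
t 27.9 sx 0.0008 z 0.2430 F_sx -1.2 Fz 7.8 finger 3.4
t 28.2 sx 0.0015 z 0.2411 F_sx -2.6 Fz 15.1 finger 7.4
t 28.2 sx 0.0015 z 0.2411 F_sx -2.6 Fz 15.1 finger 7.4
t 28.2 sx 0.0015 z 0.2411 F_sx -2.6 Fz 15.1 finger 7.4
```

```bash
S="python3 fz.py 25"; python3 -m creep '0 0 -.006 0;0 0 -.004 0;0 0 0 0;0 0 0 0'>/dev/null; $S; python3 col.py; python3 -m creep '0 0 .003 0;0 0 .002 0;0 0 .0015 0;0 0 .0015 0;0 0 0 0'>/dev/null; $S; python3 -m creep '0 0 .002 0;0 0 0 0'>/dev/null; $S && python3 -m creep '0 0 .002 0;0 0 0 0'>/dev/null; $S && python3 -m creep '0 0 .002 0;0 0 0 0'>/dev/null; $S
```

```text
t 28.5 sx -0.0001 z 0.2464 F_sx -0.6 Fz -1.0 finger 0.0
0.152:91mm 0.156:85mm 0.160:73mm 0.164:14mm 0.168:14mm 0.172:14mm 0.176:14mm 0.180:14mm 0.184:14mm 0.188:14mm 0.192:14mm 0.196:22mm 0.200:25mm 0.204:28mm 0.208:22mm 0.212:25mm 0.216:25mm 0.220:25mm 0.224:25mm 0.228:22mm 0.232:24mm 0.236:27mm 0.240:22mm 0.244:22mm 0.248:24mm 
 28.5333 [0.49302875 0.12131222 0.24642732] [-0.70968993  0.46480415 -1.04725055]
t 29.0 sx 0.0004 z 0.2396 F_sx -0.5 Fz 2.4 finger 1.3
t 29.2 sx 0.0005 z 0.2381 F_sx -1.9 Fz 3.9 finger 2.3
t 29.3 sx 0.0007 z 0.2370 F_sx -2.6 Fz 7.7 finger 3.8
t 29.5 sx 0.0009 z 0.2363 F_sx -4.9 Fz 11.7 finger 5.9
```

```bash
S="python3 fz.py 20"; python3 -m creep '-.0008 0 -.006 0;0 0 0 0;0 0 .004 0;0 0 .002 0;0 0 .0015 0;0 0 .0015 0;0 0 0 0'>/dev/null; $S && python3 -m creep '0 0 -.005 0;0 0 0 0;0 0 .003 0;0 0 .002 0;0 0 .0015 0;0 0 .0015 0;0 0 0 0'>/dev/null; $S && python3 -m creep '0 0 -.005 0;0 0 0 0;0 0 .003 0;0 0 .002 0;0 0 .0015 0;0 0 .0015 0;0 0 0 0'>/dev/null; $S && python3 -m creep '0 0 -.005 0;0 0 0 0;0 0 .003 0;0 0 .002 0;0 0 .0015 0;0 0 .0015 0;0 0 0 0'>/dev/null; $S; python3 col.py
```

```text
t 30.1 sx 0.0000 z 0.2296 F_sx 0.3 Fz 0.2 finger 0.4
t 30.7 sx 0.0003 z 0.2272 F_sx -0.7 Fz 1.2 finger 0.6
t 31.2 sx 0.0003 z 0.2243 F_sx -0.1 Fz 1.3 finger 0.8
t 31.8 sx 0.0003 z 0.2213 F_sx -0.4 Fz 2.0 finger 0.9
0.152:91mm 0.156:85mm 0.160:73mm 0.164:14mm 0.168:14mm 0.172:17mm 0.176:20mm 0.180:28mm 0.184:28mm 0.188:25mm 0.192:25mm 0.196:25mm 0.200:25mm 0.204:25mm 0.208:25mm 0.212:25mm 0.216:22mm 0.220:25mm 0.224:30mm 0.228:30mm 0.232:30mm 0.236:30mm 0.240:32mm 0.244:32mm 0.248:30mm 
 31.8333 [0.49351434 0.12046083 0.22128209] [-0.38645907 -0.10248203  1.98256266]
```

```bash
S="python3 fz.py 15"; python3 -m creep '0 0 .0015 0;0 0 .0015 0;0 0 .0015 0;0 0 .0015 0;0 0 0 0'>/dev/null; $S && python3 -m creep '0 0 -.003 0;0 0 0 0;0 0 .003 0;0 0 .0015 0;0 0 .0015 0;0 0 .0015 0;0 0 .0015 0;0 0 0 0'>/dev/null; $S && python3 -m creep '0 0 -.003 0;0 0 0 0;0 0 .003 0;0 0 .0015 0;0 0 .0015 0;0 0 .0015 0;0 0 .0015 0;0 0 0 0'>/dev/null; $S && python3 -m creep '0 0 -.003 0;0 0 0 0;0 0 .003 0;0 0 .0015 0;0 0 .0015 0;0 0 .0015 0;0 0 0 0'>/dev/null; $S
```

```text
t 32.3 sx 0.0003 z 0.2153 F_sx -1.0 Fz 2.3 finger 1.5
t 33.0 sx 0.0003 z 0.2091 F_sx 0.1 Fz 1.7 finger 0.9
t 33.6 sx 0.0003 z 0.2031 F_sx -0.4 Fz 1.0 finger 0.8
t 34.2 sx 0.0003 z 0.1986 F_sx -0.1 Fz 0.4 finger 0.6
```

```bash
S="python3 fz.py 12"; python3 -m creep '0 0 .0015 0;0 0 .0015 0;0 0 0 0'>/dev/null; $S && python3 -m creep '0 0 .001 0;0 0 .001 0;0 0 0 0'>/dev/null; $S && python3 -m creep '0 0 .001 0;0 0 0 0'>/dev/null; $S && python3 -m creep '0 0 .001 0;0 0 0 0'>/dev/null; $S && python3 -m creep '0 0 .001 0;0 0 0 0'>/dev/null; $S && python3 -m creep '0 0 .001 0;0 0 0 0'>/dev/null; $S
```

```text
t 34.5 sx 0.0002 z 0.1955 F_sx -0.6 Fz 1.2 finger 0.7
t 34.7 sx 0.0002 z 0.1936 F_sx -0.7 Fz 1.9 finger 0.9
t 34.9 sx 0.0002 z 0.1926 F_sx -0.4 Fz 1.9 finger 0.8
t 35.0 sx 0.0003 z 0.1921 F_sx -2.3 Fz 4.5 finger 2.1
t 35.2 sx 0.0004 z 0.1921 F_sx -3.7 Fz 7.8 finger 4.1
t 35.4 sx 0.0005 z 0.1920 F_sx -6.3 Fz 11.6 finger 6.0
```

Stopped at 0.192, the expected home height. I'll lift clear and verify.

```bash
python3 -m creep '0 0 -.006 0;0 0 -.02 0;0 0 -.03 0;0 0 -.03 0;0 0 -.03 0;0 0 0 0;0 0 0 0'; python3 chk.py
python3 - <<'E'
from h import *
for cam in("wrist","side"):
    im,d=cap(cam,cam+"7");p=cloud(cam,np.ones(d.shape,bool),d)
    q=p[(p[:,2]>.178)&(p[:,2]<.192)&(np.hypot(p[:,0]-.493,p[:,1]-.12)<.025)]
    h=p[(abs(p[:,2]-.151)<.005)&(np.hypot(p[:,0]-.493,p[:,1]-.12)<.03)]
    print(cam,len(q),np.median(q,0),q.std(0),"housing",np.median(h[:,2]),cv2.minEnclosingCircle(q[:,:2].astype(np.float32)))
a=cv2.imread("pics/wrist7.png")[90:300,150:360];b=cv2.imread("pics/side7.png")[90:230,150:290]
cv2.imwrite("pics/c7.png",np.hstack([cv2.resize(a,(390,390)),cv2.resize(b,(390,390))]))
E
```

```text
clock: 35.97
position: [0.4943, 0.1206, 0.3077]
tcp_rot: [0.001, 0.656, 0.755, 0.001]
force: [0.6, 0.2, -0.3]
grip_width: -0.0003
finger_force: 0.0
t 36.0 headtop(top,side) 0.0000 0.1851 TCP [0.4943 0.1206 0.3077] sx 0.0011 F_sx 0.6 Fz -0.3 |F| 0.7
wrist 562 [0.49207016 0.12067429 0.18425674] [0.00627011 0.0065544  0.00107793] housing 0.15040040761968182 ((0.4921826422214508, 0.120132215321064), 0.01290335413068533)
side 50 [0.4900746  0.1149335  0.18442848] [0.00659949 0.00673865 0.0023104 ] housing 0.15100163161118896 ((0.49214625358581543, 0.11843451112508774), 0.014047130942344666)
```

View pics/c7.png

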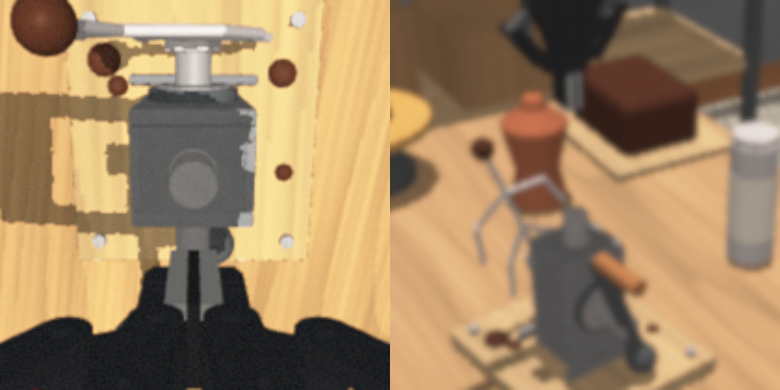

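The picture shows the pin home: its head stands directly on the housing, centred (wrist crop at about (193,185)). The head top measures 34 mm above the housing, which is the collar plus the head. The gripper is clear.

```bash
python3 -c "
from plant import bot
print(bot.close_job())"
```

```text
the job is handed in; nothing more can be done
None
```

The pin is through the shaft with its collar down on the housing: its head top measures 34 mm above the housing face, as it should when home. I handed the job in at about 36 s with the gripper clear; no verdict came back.

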